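# Tap three clay-pot lids shut, cleanest clay first

## Robot

A 6-joint arm with a two-finger parallel gripper is mounted at the origin on the work surface. World frame = base frame: x ahead of the robot, y to its left, z up, the work surface at z = 0. Lengths are in m, angles in rad, forces in N, time in s.
With the tool pointing down it reaches from about 0.35 to 0.975 m from the base axis. Payload 4.9 kg.
Tool frame: the origin (TCP) lies where the fingers leave the gripper's body, on its centre line; the fingertips stand 73 mm ahead of it and the grasp point (between the pads) lies 54 mm ahead of it; z points along the fingers, y is the direction in which the jaws open and shut (so a half turn about z gives the same grasp; the last joint's range is limited). The gripper opens to 85 mm and grips with 20 to 120 N. Pads are 22 mm wide; open, the fingers measure 114 mm over their backs; the gripper's body (76 mm by 85 mm) begins 54 mm behind the grasp point. The pads swing forward as they close: fully open they stand 13 mm farther back than shut.
Start: joints at [0.988, 0.053, 1.613, -0, 1.476, -0.119], TCP at [0.28, 0.559, 0.304] pointing down, gripper open.
Joint ranges: [-3.01, 3.01], [-1.01, 2.22], [0.06, 2.58], [-1.02, 4.17], [0.09, 2.62], [-3.14, 3.14]. Speed limits (rad/s): [2.57, 2.57, 3.14, 3.14, 3.14, 3.14].

## Interface

Orientations are given as a rotation vector (axis times angle).
In Python, from station import monitor, vision, workorder gives the robot as it stands.
- The arm moves only by the tool arm_command, never from a script. Its argument "rows" is text: rows parted by semicolons, each of 6 numbers parted by spaces: the shift along the world's x, y, z in mm, then the turn, a rotation vector about the world's x, y, z in degrees. In form: tx ty tz wx wy wz; .... A call has 1 to 12 rows; each row is the pose to reach, as a shift and turn from the pose measured when the call began; what a row does not reach only later rows make up. A row lasts 1/8 s, in which the tool goes at most 62.5 mm and 10.7 degrees, less where a joint would pass 70% of its speed; a pose out of reach is approached as far as the arm can. A call with a gripper value outside its range is refused whole. "jaw" is the opening, from 0 (shut) to 1 (fully open), set as the call begins (left out, the last holds). The fingers move at their own pace and stop on an object; "squeeze" is the grip in N (left out, the last holds). Time passes only in rows, so rows that repeat a pose let the fingers close. It gives the time, the measured TCP pose, the force and the opening at its end, in the units of the state.
- monitor.get_obs(): the state, without advancing time (a new reading comes with each control period).
- vision.get_image(name): name is "scene" or "top" or "wrist"; returns a dict with "frame" (480x640x3 uint8, red, green, blue), "vfov" (degrees; the focal length in pixels is half the picture's height over the tangent of half this angle, whatever the lens; pixels are square), "cx", "cy" (the principal point, pixels), "R" (3x3) and "t" (3): a world point X has camera coordinates R X + t; the wrist camera has in their place "T_tool_cam" (4x4, takes a point from camera to tool coordinates, whose origin is the TCP and whose axes are the flange's). Camera axes: x right, y down, z forward; pixel columns grow to the right and rows downward; lengths in m; the calibration is good to about 2 mm. A picture is of the moment at which its call begins: read the wrist's pose just before it. There is no depth.
- workorder.finish_job(): hands the job in, once; it reports no verdict.
The state is a dict: "t": time; "q": joint angles; "dq": joint speeds; "effort": joint torques, N m; "tool_pos": TCP position; "tool_rot": TCP orientation; "contact_force": force on the tool from outside, world axes, zero at the start; "wrist_torque": the same for the moment, N m; "opening": finger opening in m.
Only numpy, scipy, OpenCV 4.12 (cv2) and the standard library are available. Lean on these libraries where they do the work, as an engineer would, in place of code of your own. Each camera call takes 0.05 s, during which the arm holds its last target. There are 200 camera calls.

## Task

The lids of the three clay-sample pots on the ware board are standing up on their black seals: with the fingertips, tap or press each lid gently all the way down, first the white porcelain, then the blue, then the terracotta one, and do not go back to an earlier pot, so that no coloured clay is carried on to cleaner clay. Only touch the lids: do not lift, push along or tip the pots, leave the bowl, canister, steel rib and bamboo tool where they lie, and finish clear of everything.

Things in the scene. Friction and masses are not known exactly. Their poses are not given: they have to be found in the camera images.
- board: Brown wooden ware board lying on the bench, fixed, 160 (its x) x 440 (its y) x 16 mm thick; origin under its centre, at bench height. The three pots stand on it in a row along its y axis, in any order, about 140 mm apart.
- white_pot: Loose white porcelain clay-sample pot, round, 64 mm across, body 80 mm high, about 0.45 kg; origin at the centre of its underside, z up. It carries its lid, which overhangs it slightly.
- white_spot (a point): The spot to tap on the white porcelain pot: top centre of its lid, on a raised round boss 30 mm across and 6 mm high. The lid of the same colour is a disc 68 mm across and 10 mm thick below the boss. The point moves down with the lid: it is 108 mm above the pot's underside when the lid is fully raised, 96 mm when it is fully down.
- white_lid (a joint): How far the white porcelain lid has been pressed down, m: 0 fully raised (12 mm of black seal shows under it), 0.012 fully down (no black shows; firm stop). Starts between 0 and 0.003. It slides straight down stiffly under about 4 N and stays where it is left; it does not come off.
- blue_pot: Loose blue clay-sample pot, round, 64 mm across, body 80 mm high, about 0.45 kg; origin at the centre of its underside, z up. It carries its lid, which overhangs it slightly.
- blue_spot (a point): The spot to tap on the blue pot: top centre of its lid, on a raised round boss 30 mm across and 6 mm high. The lid of the same colour is a disc 68 mm across and 10 mm thick below the boss. The point moves down with the lid: it is 108 mm above the pot's underside when the lid is fully raised, 96 mm when it is fully down.
- blue_lid (a joint): How far the blue lid has been pressed down, m: 0 fully raised (12 mm of black seal shows under it), 0.012 fully down (no black shows; firm stop). Starts between 0 and 0.003. It slides straight down stiffly under about 4 N and stays where it is left; it does not come off.
- red_pot: Loose terracotta red-brown clay-sample pot, round, 64 mm across, body 80 mm high, about 0.45 kg; origin at the centre of its underside, z up. It carries its lid, which overhangs it slightly.
- red_spot (a point): The spot to tap on the terracotta red-brown pot: top centre of its lid, on a raised round boss 30 mm across and 6 mm high. The lid of the same colour is a disc 68 mm across and 10 mm thick below the boss. The point moves down with the lid: it is 108 mm above the pot's underside when the lid is fully raised, 96 mm when it is fully down.
- red_lid (a joint): How far the terracotta red-brown lid has been pressed down, m: 0 fully raised (12 mm of black seal shows under it), 0.012 fully down (no black shows; firm stop). Starts between 0 and 0.003. It slides straight down stiffly under about 4 N and stays where it is left; it does not come off.
- bowl: White porcelain test bowl, loose, 110 mm across, 55 mm high, on the bench to the left; origin at the centre of its underside. A bystander.
- canister: Grey plastic screw-top canister with black cap, loose, 80 mm across, 120 mm high, on the bench to the right; origin at the centre of its underside. A bystander.
- rib: Stainless steel rib, loose flat plate 50 x 100 x 4 mm with a small dark hole in its middle, on the bench to the left, farther from the robot than the bowl; origin at the centre of its underside. A bystander.
- bamboo: Bamboo trimming tool, loose, about 180 mm long (its y), 14 mm wide, 10 mm thick, lying on the board on the robot's side of the pots; origin under the middle of its handle. A bystander.

How it is judged:
By the outcome, as a careful person would: the job done as asked, in the order asked, and still so for the second after the job is handed in, with the robot touching nothing.
It also fails if it takes over 37 s, if anything falls off the work surface, if the arm or the gripper's body presses on something with over 40 N, if the wrist force passes 120 N, or if a joint passes its speed limit or range.

## Working session

There is one attempt and no reset: what is moved stays moved. The work goes in short steps, Python scripts to look and compute and a tool call to move; the robot and the scene stay as the last step left them, time stands still between calls to the robot, and variables do not carry over. Pictures are saved under pics/ and viewed, about 8 in all and at most 12, crops included, and the job is handed in when it is done.

Besides the shell and the picture viewer there is one more tool, called after "Call:" by a JSON object that holds its "name" and its "arguments". arm_command: Moves the arm, as the interface text tells. Its arguments: {"type":"object","properties":{"rows":{"type":"string"},"jaw":{"type":"number"},"squeeze":{"type":"number"}},"required":["rows"]}

```bash
mkdir -p pics; python3 - <<'E'
from station import monitor, vision
import cv2,pickle
print(monitor.get_obs())
for n in("scene","top"):
    im=vision.get_image(n); pickle.dump(im,open(n+".pkl","wb"))
    cv2.imwrite(f"pics/{n}0.png",im["frame"][:,:,::-1]); print(n,{k:v for k,v in im.items() if k!="frame"})
E
```

```text
{'t': 0.0, 'q': array([ 9.87992481e-01,  5.33737376e-02,  1.61430408e+00,  3.45479259e-05,
        1.47599435e+00, -1.19011904e-01]), 'dq': array([ 6.80922408e-05, -4.82753607e-04, -3.78307725e-04,  3.62178358e-04,
       -4.24655385e-04,  1.00252299e-04]), 'effort': array([-1.84864402e-04, -3.93715024e+01, -3.70163620e+01, -1.52499656e-04,
        7.28278115e-03, -5.42493879e-06]), 'tool_pos': array([0.27932565, 0.55857712, 0.30264638]), 'tool_rot': array([-7.21843744e-01, -3.05677002e+00,  3.04813820e-03]), 'contact_force': array([-0.52021474, -1.47343852,  0.23916331]), 'wrist_torque': array([-0.01505826, -0.04350515,  0.00698348]), 'opening': 0.0855778688526228}
scene {'vfov': 54.44045687291697, 'cx': 316.59898063192975, 'cy': 243.48411756640013, 'R': array([[-0.49805211,  0.86706707,  0.01178105],
       [ 0.54544912,  0.32381532, -0.77306461],
       [-0.67411375, -0.37860049, -0.63421788]]), 't': array([ 0.27875836, -0.21646672,  1.3741583 ])}
top {'vfov': 46.766586052192096, 'cx': 308.6225677043218, 'cy': 239.96348743550524, 'R': array([[ 2.13265601e-02, -9.99772476e-01, -4.16764783e-04],
       [-9.92554843e-01, -2.11225942e-02, -1.19952993e-01],
       [ 1.19916898e-01,  2.97184661e-03, -9.92779485e-01]]), 't': array([-0.00600391,  0.55691729,  1.23810311])}
```

View pics/scene0.png

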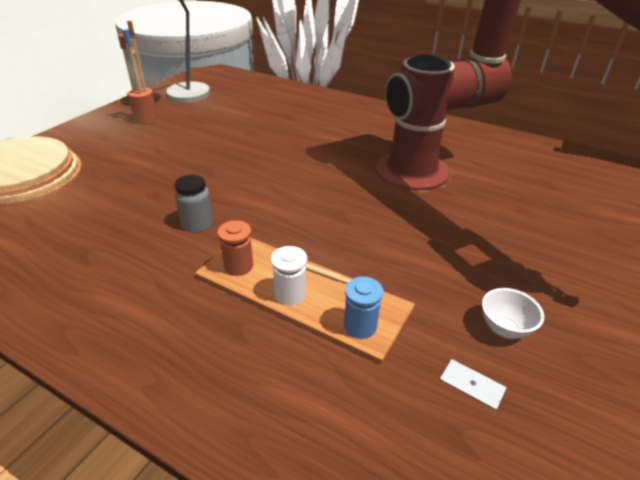

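View pics/top0.png

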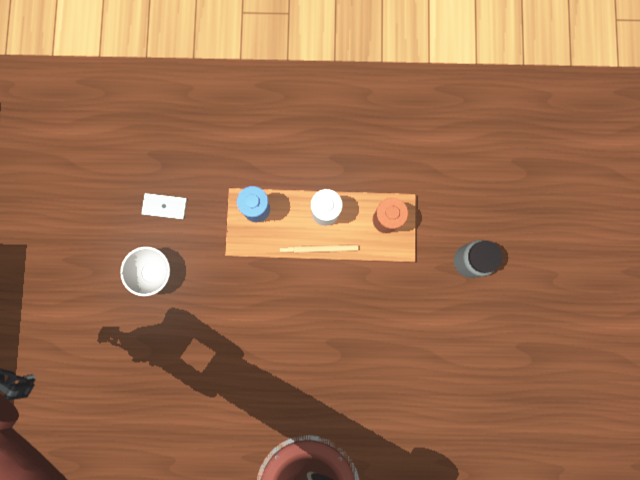

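Scene: red (235,230), white (289,255), blue (363,287) lids. Top: blue (253,202), white (326,203), red (392,212); bamboo on the robot's side. Next I enlarge both to fix the boss centres.

```bash
python3 - <<'E'
import cv2,pickle,numpy as np
t=pickle.load(open("top.pkl","rb"))["frame"];s=pickle.load(open("scene.pkl","rb"))["frame"]
a=cv2.resize(t[180:240,230:420],None,fx=4,fy=4,interpolation=2)
b=cv2.resize(s[215:305,210:400],None,fx=4,fy=4,interpolation=2)
cv2.imwrite("pics/crop.png",np.vstack([a,b])[:,:,::-1])
E
```

```text
(no output)
```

View pics/crop.png

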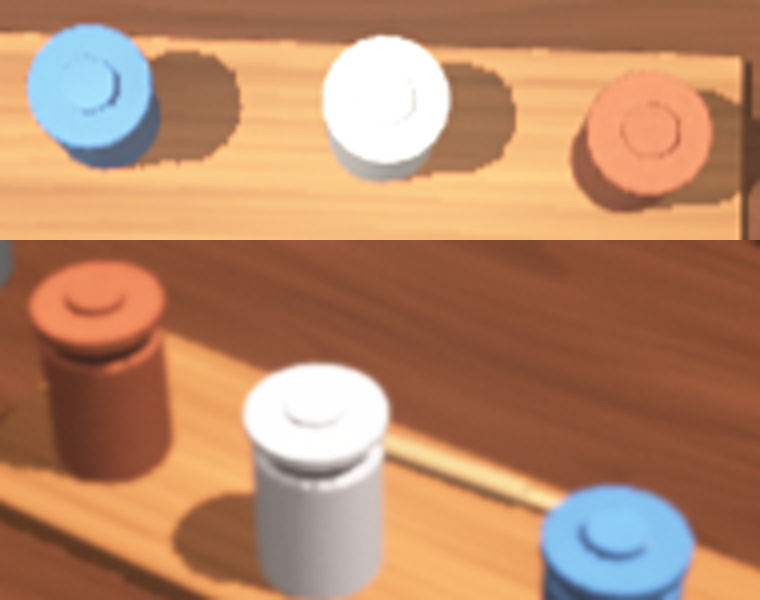

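The bosses in the crop: top view (90,83), (386,98), (650,130); scene view, red (95,57), white (315,164), blue (616,291) below the seam. Triangulating.

```bash
cat >h.py <<'E'
import numpy as np
def ray(im,u,v,R=None,t=None):
    f=240/np.tan(np.radians(im["vfov"]/2)); R=im["R"];t=im["t"]
    return -R.T@t, R.T@np.array([(u-im["cx"])/f,(v-im["cy"])/f,1])
def plane(o,d,z): return o+d*(z-o[2])/d[2]
def tri(o1,d1,o2,d2):
    s=np.linalg.lstsq(np.c_[d1,-d2],o2-o1,rcond=None)[0]; a,b=o1+s[0]*d1,o2+s[1]*d2
    return (a+b)/2,np.linalg.norm(a-b)
E
python3 - <<'E'
import pickle,numpy as np
from h import *
np.set_printoptions(precision=4,suppress=True)
T=pickle.load(open("top.pkl","rb"));S=pickle.load(open("scene.pkl","rb"))
for n,a,b in(("blue",(90,83),(616,291)),("white",(386,98),(315,164)),("red",(650,130),(95,57))):
    rt=ray(T,229.6+a[0]/4,179.6+a[1]/4);rs=ray(S,209.6+b[0]/4,214.6+b[1]/4)
    print(n,*tri(*rt,*rs),plane(*rt,.1225),plane(*rs,.1225))
E
```

```text
blue [0.6291 0.1314 0.1188] 0.004691859320659714 [0.6293 0.1288 0.1225] [0.6317 0.1349 0.1225]
white [ 0.6243 -0.0287  0.1188] 0.003713128348985899 [ 0.6245 -0.0303  0.1225] [ 0.6271 -0.0246  0.1225]
red [ 0.6099 -0.1711  0.1177] 0.003708808987642725 [ 0.6101 -0.1719  0.1225] [ 0.614  -0.1649  0.1225]
```

Call:
{"name": "arm_command", "arguments": {"rows": "29 -49 0 0 0 0; 58 -98 0 0 0 0; 86 -147 0 0 0 0; 115 -196 0 0 0 0; 144 -245 0 0 0 0; 173 -293 0 0 0 0; 202 -342 0 0 0 0; 231 -391 0 0 0 0; 260 -440 0 0 0 0; 288 -489 0 0 0 0; 317 -538 0 0 0 0; 346 -587 0 0 0 0", "jaw": 0, "squeeze": 20}}

```text
t: 1.6
tool_pos: [0.6259, -0.0301, 0.3022]
tool_rot: [-0.722, -3.056, 0.003]
contact_force: [0.7, 0.2, 0.8]
opening: -0.0003
```

Call:
{"name": "arm_command", "arguments": {"rows": "0 0 0 0 0 0; 0 0 0 0 0 0"}}

```text
t: 1.85
tool_pos: [0.6255, -0.03, 0.3014]
tool_rot: [-0.722, -3.054, 0.002]
contact_force: [-0.7, 0.9, 0.7]
opening: -0.0001
```

```bash
python3 - <<'E'
from station import monitor, vision
import cv2,pickle
o=monitor.get_obs()
im=vision.get_image("wrist"); pickle.dump((o,im),open("w1.pkl","wb"))
cv2.imwrite("pics/w1.png",im["frame"][:,:,::-1]); print(o["t"],o["tool_pos"],o["tool_rot"],o["contact_force"],o["opening"]);print({k:v for k,v in im.items() if k!="frame"})
E
```

```text
1.85 [ 0.62547463 -0.03001122  0.30140794] [-7.22375627e-01 -3.05426815e+00  2.06245363e-03] [-0.73094562  0.92740744  0.68870169] -0.00014376455286101058
{'vfov': 61.85488843038205, 'cx': 323.19215619152163, 'cy': 242.52791164104735, 'T_tool_cam': array([[ 3.59319904e-04, -9.49520007e-01, -3.13706277e-01,
         8.01500018e-02],
       [ 9.99999902e-01,  2.60615801e-04,  3.56575436e-04,
        -8.54477409e-04],
       [-2.56818698e-04, -3.13706374e-01,  9.49520008e-01,
        -7.10127433e-02],
       [ 0.00000000e+00,  0.00000000e+00,  0.00000000e+00,
         1.00000000e+00]])}
```

View pics/w1.png

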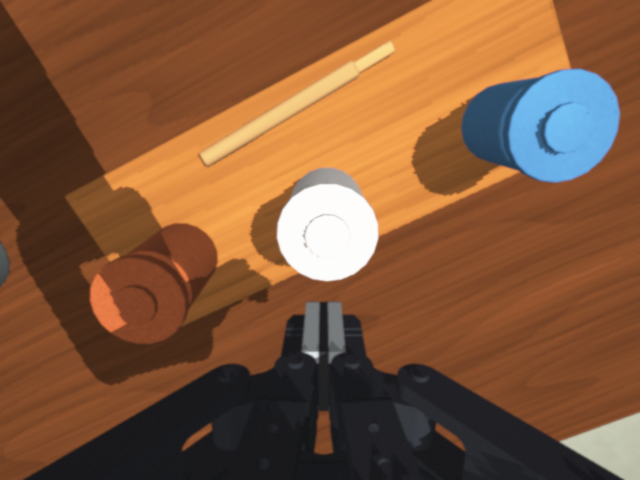

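The wrist view shows all three bosses: white (327,235), blue (568,127), red (136,304); fingertips shut at (323,330).

```bash
python3 - <<'E'
import pickle,numpy as np
from scipy.spatial.transform import Rotation as Ro
from h import plane
np.set_printoptions(precision=4,suppress=True)
o,im=pickle.load(open("w1.pkl","rb"))
R=Ro.from_rotvec(o["tool_rot"]).as_matrix();f=240/np.tan(np.radians(im["vfov"]/2));T=im["T_tool_cam"]
for n,u,v in(("white",327,235),("blue",568,127),("red",136,304)):
    d=R@T[:3,:3]@[(u-im["cx"])/f,(v-im["cy"])/f,1]; c=o["tool_pos"]+R@T[:3,3]
    print(n,plane(c,d,.1225))
print("tip",o["tool_pos"]+R@[0,0,.073], R[:,1])
E
```

```text
white [ 0.6232 -0.0273  0.1225]
blue [0.6272 0.1321 0.1225]
red [ 0.6088 -0.1679  0.1225]
tip [ 0.6252 -0.0301  0.2284] [ 0.448  0.894 -0.002]
```

Call:
{"name": "arm_command", "arguments": {"rows": "-1 2 -20 0 0 0; -1 2 -45 0 0 0; -1 2 -70 0 0 0; -1 2 -85 0 0 0; -1 2 -92 0 0 0; -1 2 -95 0 0 0; -1 2 -95 0 0 0"}}

```text
t: 2.78
tool_pos: [0.6247, -0.0274, 0.2074]
tool_rot: [-0.721, -3.056, 0.002]
contact_force: [0.2, 0.0, -0.5]
opening: 0.0
```

Call:
{"name": "arm_command", "arguments": {"rows": "0 0 -2 0 0 0; 0 0 -4 0 0 0; 0 0 -6 0 0 0; 0 0 -8 0 0 0; 0 0 -10 0 0 0; 0 0 -12 0 0 0; 0 0 -12 0 0 0"}}

```text
t: 3.65
tool_pos: [0.6247, -0.0274, 0.1952]
tool_rot: [-0.721, -3.056, 0.002]
contact_force: [-0.4, 0.5, -0.6]
opening: 0.0
```

Call:
{"name": "arm_command", "arguments": {"rows": "0 0 -1 0 0 0; 0 0 -2 0 0 0; 0 0 -3 0 0 0; 0 0 -4 0 0 0"}}

```text
t: 4.15
tool_pos: [0.6248, -0.0274, 0.1915]
tool_rot: [-0.721, -3.057, 0.002]
contact_force: [-1.1, 0.4, 3.4]
opening: 0.0002
```

Call:
{"name": "arm_command", "arguments": {"rows": "0 0 -1 0 0 0; 0 0 -2 0 0 0; 0 0 -3 0 0 0; 0 0 -4 0 0 0"}}

```text
t: 4.65
tool_pos: [0.6248, -0.0274, 0.1874]
tool_rot: [-0.721, -3.056, 0.002]
contact_force: [-1.6, -0.2, 3.4]
opening: -0.0001
```

Contact at about 3.4 N: the lid is sliding. The stop should be at TCP z of about 0.185.

Call:
{"name": "arm_command", "arguments": {"rows": "0 0 -1 0 0 0; 0 0 -2 0 0 0; 0 0 -3 0 0 0"}}

```text
t: 5.03
tool_pos: [0.6249, -0.0274, 0.1846]
tool_rot: [-0.721, -3.057, 0.002]
contact_force: [-3.4, 0.5, 7.1]
opening: -0.0002
```

Call:
{"name": "arm_command", "arguments": {"rows": "0 0 -1 0 0 0; 0 0 -1 0 0 0"}}

```text
t: 5.28
tool_pos: [0.625, -0.0274, 0.1846]
tool_rot: [-0.721, -3.057, 0.002]
contact_force: [-3.8, -0.3, 7.5]
opening: -0.0002
```

Call:
{"name": "arm_command", "arguments": {"rows": "0 0 -2 0 0 0; 0 0 -3 0 0 0"}}

```text
t: 5.52
tool_pos: [0.6257, -0.0275, 0.1847]
tool_rot: [0.721, 3.057, -0.002]
contact_force: [-7.4, 0.7, 18.1]
opening: 0.0002
```

White is at a firm stop (18 N with no motion; tip at 0.1117 against 0.112 expected). Lifting, then a check that no black shows.

Call:
{"name": "arm_command", "arguments": {"rows": "0 0 3 0 0 0; 0 0 20 0 0 0; 0 0 50 0 0 0; 0 0 80 0 0 0; 0 0 105 0 0 0; 0 0 115 0 0 0; 0 0 115 0 0 0"}}

```text
t: 6.4
tool_pos: [0.6259, -0.0275, 0.3003]
tool_rot: [0.721, 3.056, -0.002]
contact_force: [-0.3, -0.0, -1.1]
opening: 0.0002
```

```bash
python3 - <<'E'
from station import monitor, vision
import cv2,pickle,numpy as np
o=monitor.get_obs();w=vision.get_image("wrist");s=vision.get_image("scene");pickle.dump((o,w),open("w2.pkl","wb"))
a=cv2.resize(s["frame"][215:345,210:400],None,fx=3,fy=3,interpolation=2)
b=cv2.resize(w["frame"],(520,390))[:,:]
b=w["frame"][:390,:]; b=cv2.resize(b,(570*0+640,390)); b=b[:,:]
cv2.imwrite("pics/c2.png",np.hstack([a,cv2.resize(w["frame"][:390],None,fx=1,fy=1)])[:,:, ::-1][:, :1210] if False else a[:,:,::-1])
print(o["t"],o["tool_pos"],o["tool_rot"],o["contact_force"])
E
```

```text
6.4 [ 0.62590236 -0.02750011  0.30028564] [ 7.20715101e-01  3.05613728e+00 -1.80623974e-03] [-0.33662454 -0.03295092 -1.10157061]
```

View pics/c2.png

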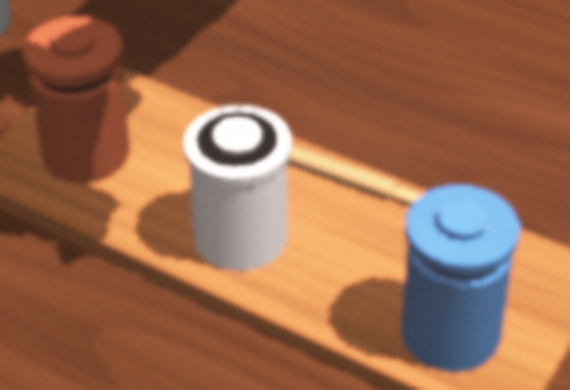

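White's lid is down with no seal under it, but a dark ring now shows around its boss at (237,135). I'll check that in the saved wrist picture.

```bash
python3 - <<'E'
import cv2,pickle
o,w=pickle.load(open("w2.pkl","rb"));cv2.imwrite("pics/w2.png",w["frame"][:,:,::-1])
E
```

```text
(no output)
```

View pics/w2.png

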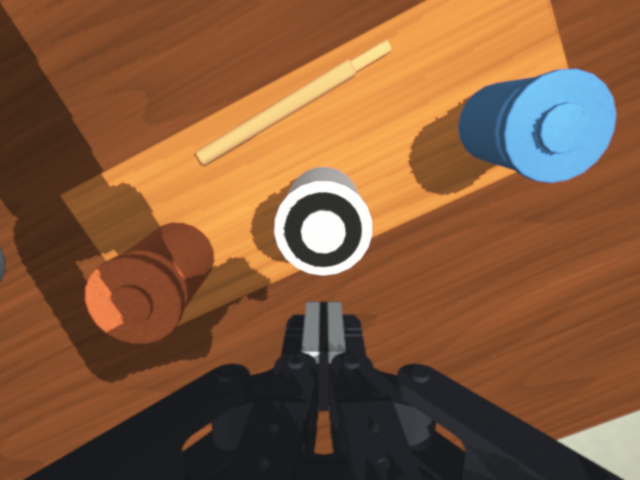

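The black ring is the 12 mm seal cylinder drawn through the top of the 10 mm lid. That agrees with the lid being fully down, and the pot has not moved. Next is blue.

Call:
{"name": "arm_command", "arguments": {"rows": "1 30 0 0 0 0; 1 70 0 0 0 0; 1 110 0 0 0 0; 2 145 -5 0 0 0; 2 159 -30 0 0 0; 2 159 -60 0 0 0; 2 159 -82 0 0 0; 2 159 -92 0 0 0; 2 159 -95 0 0 0; 2 159 -95 0 0 0"}}

```text
t: 7.75
tool_pos: [0.6278, 0.1314, 0.2042]
tool_rot: [-0.722, -3.057, 0.001]
contact_force: [0.1, -0.6, 0.7]
opening: 0.0001
```

Call:
{"name": "arm_command", "arguments": {"rows": "0 0 -2 0 0 0; 0 0 -4 0 0 0; 0 0 -6 0 0 0; 0 0 -8 0 0 0; 0 0 -10 0 0 0; 0 0 -11 0 0 0; 0 0 -12 0 0 0; 0 0 -13 0 0 0; 0 0 -14 0 0 0; 0 0 -14 0 0 0"}}

```text
t: 9.0
tool_pos: [0.6277, 0.1314, 0.1901]
tool_rot: [-0.721, -3.057, 0.001]
contact_force: [-1.1, -1.4, 3.7]
opening: -0.0002
```

Call:
{"name": "arm_command", "arguments": {"rows": "0 0 -1 0 0 0; 0 0 -2 0 0 0; 0 0 -3 0 0 0; 0 0 -4 0 0 0; 0 0 -5 0 0 0; 0 0 -6 0 0 0; 0 0 -6 0 0 0"}}

```text
t: 9.88
tool_pos: [0.6279, 0.1314, 0.1846]
tool_rot: [-0.722, -3.057, 0.001]
contact_force: [-3.1, 0.0, 5.3]
opening: -0.0002
```

Call:
{"name": "arm_command", "arguments": {"rows": "0 0 -1 0 0 0; 0 0 -2 0 0 0; 0 0 -3 0 0 0"}}

```text
t: 10.25
tool_pos: [0.6286, 0.1316, 0.1848]
tool_rot: [0.721, 3.056, -0.001]
contact_force: [-6.5, -1.7, 16.9]
opening: 0.0
```

Call:
{"name": "arm_command", "arguments": {"rows": "0 0 3 0 0 0; 0 0 20 0 0 0; 0 0 50 0 0 0; 0 0 85 0 0 0; 0 0 115 0 0 0; -1 -15 115 0 0 0; -3 -55 115 0 0 0; -6 -100 115 0 0 0; -9 -145 115 0 0 0; -12 -190 115 0 0 0; -15 -235 115 0 0 0; -18 -275 115 0 0 0"}}

```text
t: 11.75
tool_pos: [0.6095, -0.1457, 0.2977]
tool_rot: [-0.723, -3.056, 0.001]
contact_force: [0.6, -0.4, 0.6]
opening: 0.0002
```

```bash
python3 - <<'E'
from station import monitor, vision
import cv2,numpy as np
from scipy.spatial.transform import Rotation as Ro
o=monitor.get_obs();w=vision.get_image("wrist");s=vision.get_image("scene")
a=cv2.resize(s["frame"][215:345,210:400],(400,274),interpolation=2);b=cv2.resize(w["frame"],(400,300),interpolation=3)
cv2.imwrite("pics/c3.png",np.vstack([a,b])[:,:,::-1])
import pickle;pickle.dump((o,w),open("w3.pkl","wb"))
print(o["t"],o["tool_pos"])
E
```

```text
11.75 [ 0.60945363 -0.14565543  0.29774617]
```

View pics/c3.png

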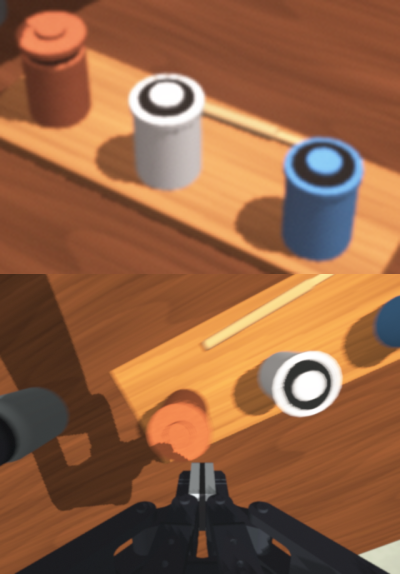

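White and blue are both down, showing no black under their lids and the same ring. The red boss is at about (290,261) in the full-size wrist view, consistent with the earlier fix. Next is red.

Call:
{"name": "arm_command", "arguments": {"rows": "0 -12 -5 0 0 0; 0 -23 -25 0 0 0; 0 -23 -55 0 0 0; 0 -23 -78 0 0 0; 0 -23 -90 0 0 0; 0 -23 -93 0 0 0; 0 -23 -93 0 0 0"}}

```text
t: 12.72
tool_pos: [0.6096, -0.1704, 0.2052]
tool_rot: [-0.729, -3.056, 0.003]
contact_force: [0.5, -0.3, 0.5]
opening: 0.0003
```

Call:
{"name": "arm_command", "arguments": {"rows": "0 0 -2 0 0 0; 0 0 -4 0 0 0; 0 0 -6 0 0 0; 0 0 -8 0 0 0; 0 0 -10 0 0 0; 0 0 -11 0 0 0; 0 0 -12 0 0 0; 0 0 -13 0 0 0; 0 0 -14 0 0 0; 0 0 -14 0 0 0"}}

```text
t: 13.98
tool_pos: [0.6096, -0.1704, 0.1911]
tool_rot: [-0.729, -3.056, 0.003]
contact_force: [-1.3, 0.7, 2.6]
opening: -0.0001
```

Call:
{"name": "arm_command", "arguments": {"rows": "0 0 -1 0 0 0; 0 0 -2 0 0 0; 0 0 -3 0 0 0; 0 0 -4 0 0 0; 0 0 -5 0 0 0; 0 0 -6 0 0 0; 0 0 -7 0 0 0; 0 0 -7 0 0 0"}}

```text
t: 14.98
tool_pos: [0.6098, -0.1705, 0.1847]
tool_rot: [0.729, 3.056, -0.003]
contact_force: [-3.1, 0.0, 7.0]
opening: 0.0
```

Call:
{"name": "arm_command", "arguments": {"rows": "0 0 -1 0 0 0; 0 0 -2 0 0 0; 0 0 -3 0 0 0"}}

```text
t: 15.35
tool_pos: [0.6106, -0.1708, 0.1848]
tool_rot: [0.728, 3.054, -0.003]
contact_force: [-6.1, 1.9, 16.8]
opening: -0.0
```

Call:
{"name": "arm_command", "arguments": {"rows": "0 0 3 0 0 0; 0 0 20 0 0 0; 0 0 50 0 0 0; 0 0 85 0 0 0; 0 0 115 0 0 0; -30 0 130 0 0 0; -70 0 140 0 0 0; -110 0 140 0 0 0; -130 0 140 0 0 0; -130 0 140 0 0 0"}}

```text
t: 16.6
tool_pos: [0.4798, -0.1708, 0.3253]
tool_rot: [0.729, 3.052, -0.004]
contact_force: [-0.5, -0.2, 0.1]
opening: 0.0005
```

```bash
python3 - <<'E'
from station import monitor, vision
import cv2,numpy as np
o=monitor.get_obs();t=vision.get_image("top");s=vision.get_image("scene")
a=cv2.resize(s["frame"][215:345,210:400],None,fx=3,fy=3,interpolation=2)
b=cv2.resize(t["frame"][170:300,110:520],(570,181),interpolation=3)
cv2.imwrite("pics/c4.png",np.vstack([a,b])[:,:,::-1])
print(o["t"],o["tool_pos"],o["contact_force"])
E
```

```text
16.6 [ 0.47982051 -0.1708118   0.32530682] [-0.46917396 -0.20001521  0.13248712]
```

View pics/c4.png

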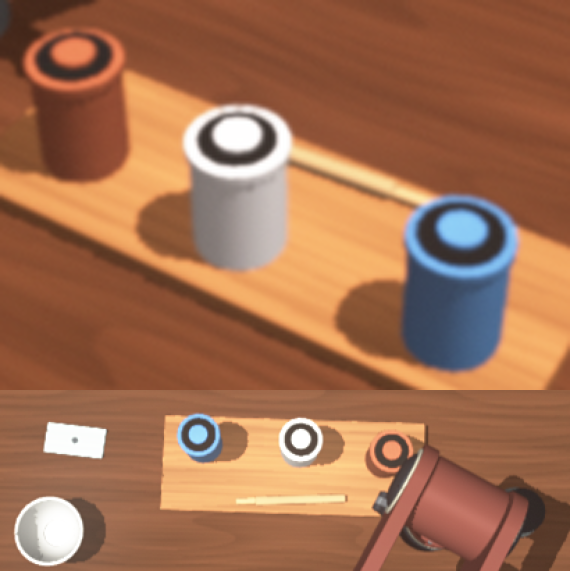

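All three lids are down, the pots stand where they were, and the arm is clear.

```bash
python3 -c "
from station import workorder
print(workorder.finish_job())"
```

```text
the job is handed in; nothing more can be done
None
```

All three lids are pressed fully down, in the order white, blue, terracotta, and I did not go back to an earlier pot. The job is handed in, finished at about 16.7 s of the 37 s allowed.

- **Lids:** I pressed each boss with the closed fingertips. Each lid slid at about 3–4 N, then met a firm stop with the fingertips about 112 mm above the bench, as expected for a lid fully down. I held the stop at 17–18 N, with a sideways force of 6–7 N.
- **Last pictures:** No black shows under any lid, and the pots, bowl, rib and bamboo tool looked unmoved. The canister was mostly hidden by the arm in the last top view, so I did not recheck it, but the arm only passed well above it.
- **Arm:** It ended about 0.13 m nearer the robot than the pots and about 0.14 m higher than at the last press, with about zero contact force.
- **Unexpected:** Once down, each lid shows a dark ring around its boss. I take it to be the 12 mm seal drawn through the top of the 10 mm lid, which fits a lid that is fully down.
- **Measurement spread:** The camera views placed the bosses a few mm apart (up to about 7 mm), so I used values in between. The fingertips still landed on the bosses.

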